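Set the gas calibration panel to zero gas

ROBOT

A 7-joint arm with a two-finger parallel gripper is mounted at the origin on the work surface. World frame = base frame: x ahead of the robot, y to its left, z up, the work surface at z = 0. Lengths are in m, angles in rad, forces in N, time in s.
With the tool pointing down it reaches from about 0.425 to 0.875 m from the base axis. Payload 4.7 kg.
Tool frame: the origin (TCP) lies midway between the tips of the shut fingers; the grasp point (between the pads) lies 19 mm behind it; z points along the fingers, y is the line along which they close (so a half turn about z gives the same grasp; the last joint's range is limited). The gripper opens to 87 mm and grips with 3 to 60 N. Pads are 19 mm wide; open, the fingers measure 117 mm over their backs; the gripper's body (75 mm by 190 mm) begins 51 mm behind the grasp point.
Start: joints at [1.272, 0.321, -0.07, 1.45, 0.023, 1.371, -0.057], TCP at [0.2, -0.618, 0.223] pointing down, gripper open.
Joint ranges: [-2.86, 2.86], [-0.3, 2.09], [-1.38, 1.24], [0.06, 2.45], [-1.56, 4.7], [0.09, 2.05], [-2.69, 2.69]. Speed limits (rad/s): [2.57, 2.57, 3.14, 3.14, 3.14, 3.14, 3.14].

INTERFACE

Orientations are given as [roll, pitch, yaw] about the fixed x, y, z axes, in that order (R = Rz(yaw) Ry(pitch) Rx(roll)).
In Python, from cell import robot, vision gives the robot as it stands.
- The arm moves only by the shell command python3 -m pendant 'ROWS' [OPENING] [FORCE]. ROWS is JSON, a list that holds one entry, the list of rows, each a list of 6 numbers: the shift along the tool's x, y, z in mm, then the turn, a rotation vector about the tool's x, y, z in rad. A call has 1 to 12 rows; each row is the pose to reach, as a shift and turn from the pose commanded when the call began, along the tool's axes at that moment; what a row does not reach only later rows make up. A row lasts 1/8 s, in which the tool goes at most 62.5 mm and 10.7 degrees, less where a joint would pass 70% of its speed; a pose out of reach is approached as far as the arm can. A call with a gripper value outside its range is refused whole. OPENING is the finger opening in mm, from 0 to 87, set as the call begins (- or left out, the last holds). The fingers move at their own pace and stop on an object; FORCE is the grip in N (left out, the last holds). Time passes only in rows, so rows that repeat a pose let the fingers close. It gives the time, the measured TCP pose, the force, the opening and the grip force at its end, in the units of the state.
- robot.observe(): the state, without advancing time (a new reading comes with each control period).
- vision.snapshot(name): name is "side" or "top" or "wrist"; returns a dict with "frame" (480x640x3 uint8, red, green, blue), "mtx" (3x3 intrinsics, pixels), "dist_coeffs" ([k1, k2, p1, p2, k3] as OpenCV has them; the pictures are not rectified), "world_to_cam" (4x4, takes a point from world to camera coordinates); the wrist camera has in their place "T_tool_cam" (4x4, takes a point from camera to tool coordinates, whose origin is the TCP and whose axes are the flange's). Camera axes: x right, y down, z forward; pixel columns grow to the right and rows downward; lengths in m; the calibration is good to about 2 mm. A picture is of the moment at which its call begins: read the wrist's pose just before it. There is no depth.
- robot.hand_in(): hands the job in; it is judged then, once.
The state is a dict: "time": time; "joints": joint angles; "joint_vel": joint speeds; "joint_torque": joint torques, N m; "eef_pos": TCP position; "orientation": TCP orientation; "force": force on the tool from outside, world axes, zero at the start; "wrist_torque": the same for the moment, N m; "width": opening from 0.0 (shut) to 1.0 (fully open); "grasp_force": force on a finger pad.
Only numpy, scipy, OpenCV 4.12 (cv2) and the standard library are available. Lean on these libraries where they do the work, as an engineer would, in place of code of your own. Each camera call takes 0.05 s, during which the arm holds its last target. There are 200 camera calls.

TASK

Set the gas calibration panel to zero gas with the closed fingertips: first press down the raised end of the rocker switch until it is fully over, then push the round key fully down, then the oblong key fully down. Do it in that order, leave the square key up, and do not pick up or shift any of the loose things on and beside the panel.

Things in the scene. Friction and masses are not known exactly. Their poses are not given: they have to be found in the camera images.
- panel: the calibration panel, a fixed grey bench console 220 mm deep (x) by 300 mm wide (y) by 60 mm high; origin in the middle of its underside, z up, -x towards its operator (robot) side. Along its front part, 47 mm to -x of its middle, four control units, each with a grey frame 76 mm (x) by 60 mm (y), stand in a row along y, 66 mm apart: round key, square key, oblong key and rocker, in an order that differs from time to time. All keys and the rocker are the same white plastic
- round_key_top (a point): the centre of the top face of the round key, a disc 36 mm across; it sinks with the key. Up, its top is 18 mm above the panel's top face, 14 mm above its grey frame; it goes straight down 8 mm to a stop against about 3 N of friction and stays where it is left (no spring). x and y axes as the panel's
- round_key (a joint): how far the round key is pushed in, m: 0 up, 0.008 fully down
- oblong_key_top (a point): the centre of the top face of the oblong key, 56 mm long (panel x) and 20 mm wide (panel y); it sinks with the key. Up, its top is 18 mm above the panel's top face, 14 mm above its grey frame; it goes straight down 8 mm to a stop against about 3 N of friction and stays where it is left (no spring). x and y axes as the panel's
- oblong_key (a joint): how far the oblong key is pushed in, m: 0 up, 0.008 fully down
- square_key_top (a point): the centre of the top face of the square key, 34 x 34 mm, which is to stay up; it sinks with the key. Up, its top is 18 mm above the panel's top face, 14 mm above its grey frame; it goes straight down 8 mm to a stop against about 3 N of friction and stays where it is left (no spring). x and y axes as the panel's
- square_key (a joint): how far the square key is pushed in, m: 0 up, 0.008 fully down
- rocker_pivot (a point): the middle of the rocker switch, a fixed point on its pivot line (which runs along panel y), 72 mm above the bench; axes as the panel's. The rocker is a shallow V seen from the side, 34 mm wide (y), each half 33 mm long (x). Off: the half at -x lies level at this point's height and the half at +x slopes up, its end 14 mm higher. On: the +x half lies level at this point's height and the -x half stands up
- rocker_raised (a point): a point on the top face of the rocker's +x half (the raised one at the start), 24 mm out from the pivot line: the place to press; it moves with the rocker
- rocker (a joint): angle of the rocker, rad: 0 off, 0.44 fully on, where the +x half is level; at the start 0 to 0.08. It turns against about 0.06 N m of friction and stays where it is left
- detector_center (a point): a hand-held gas meter lying on the rubber mat at the back of the panel, black, 76 x 186 x 38 mm; the point is its centre. Loose: to be left alone
- brass_cap_center (a point): a loose brass fitting cap, 32 mm across and 28 mm tall, standing at the back of the panel; the point is its centre. To be left alone
- cartridge_center (a point): a loose aluminium gas cartridge, 62 mm across and 120 mm tall, standing on the bench at one side of the panel; the point is its centre. To be left alone
- jar_center (a point): a loose capped jar, 54 mm across and 70 mm tall, standing on the bench at the other side of the panel; the point is its centre. To be left alone

How it is judged:
By the outcome, as a careful person would: the job done as asked, in the order asked, and still so for the second after the job is handed in, with the robot touching nothing.
It also fails if it takes over 35 s, if anything falls off the work surface, if the arm or the gripper's body presses on something with over 40 N, if the wrist force passes 120 N, or if a joint passes its speed limit or range.

## Working session

There is one attempt and no reset: what is moved stays moved. The work goes in short steps, Python scripts to look and compute and a shell command to move; the robot and the scene stay as the last step left them, time stands still between calls to the robot, and variables do not carry over. Pictures are saved under pics/ and viewed, at most 10 in all, crops included, and the job is handed in when it is done.

```bash
mkdir -p pics; ls; python3 - <<'E'
from cell import robot, vision
import cv2
s=robot.observe();print(s['time'],s['eef_pos'],s['orientation'])
for n in("top","side"):
    d=vision.snapshot(n);cv2.imwrite(f"pics/{n}.png",d["frame"][:,:,::-1]);print(d["mtx"],d["dist_coeffs"],d["world_to_cam"])
E
```

```text
pics
0.0 [ 0.19980258 -0.61795026  0.22148238] [-3.13971182e+00  9.87743969e-05  3.12826741e-01]
[[449.61827565   0.         317.51668532]
 [  0.         449.61827565 236.87148879]
 [  0.           0.           1.        ]] [-0.04691991  0.          0.          0.          0.        ] [[ 0.01683622 -0.99967713  0.01903118  0.02887735]
 [-0.98493869 -0.01985785 -0.17175985  0.58264752]
 [ 0.17208231 -0.01585276 -0.98495501  0.8422268 ]
 [ 0.          0.          0.          1.        ]]
[[504.47999432   0.         318.8229223 ]
 [  0.         504.47999432 237.80902695]
 [  0.           0.           1.        ]] [-0.02967329  0.          0.          0.          0.        ] [[ 0.99921874 -0.0394062   0.00301133 -0.58013977]
 [-0.01828567 -0.52852486 -0.84872086  0.08057426]
 [ 0.03503643  0.84800272 -0.52883251  0.80547377]
 [ 0.          0.          0.          1.        ]]
```

View pics/top.png

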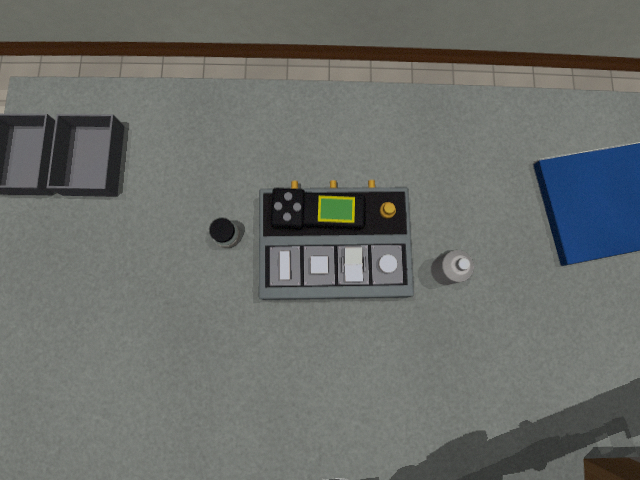

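View pics/side.png

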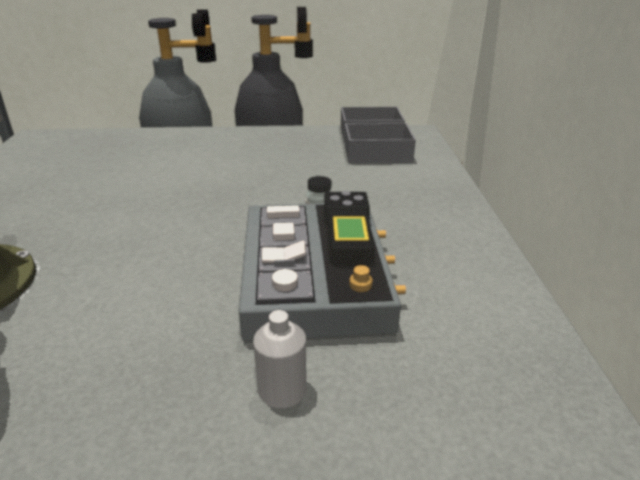

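The top view shows, left (+y) to right: oblong key (285,264), square key (319,264), rocker (353,263) and round key (387,263). The meter and brass cap (388,210) are at the back, the jar is at (222,232) and the cartridge at (456,266). The side view agrees, and the rocker's raised half is on the +x side (296,250).

```bash
cat > h.py <<'E'
import numpy as np, cv2
def ray(d,px,T=None):
    p=cv2.undistortPoints(np.array([[px]],float),d["mtx"],d["dist_coeffs"])[0,0]
    if T is None: T=np.linalg.inv(d["world_to_cam"])
    return T[:3,3],T[:3,:3]@np.array([p[0],p[1],1])
def plane(d,px,z,T=None):
    o,v=ray(d,px,T); return o+v*(z-o[2])/v[2]
def blobs(f,box,thr=185,amin=60):
    x0,y0,x1,y1=box; m=np.zeros(f.shape[:2],np.uint8)
    m[y0:y1,x0:x1]=(f[y0:y1,x0:x1].min(2)>thr)*255
    n,l,s,c=cv2.connectedComponentsWithStats(m)
    return [(c[i],s[i]) for i in range(1,n) if s[i][4]>amin]
E
python3 - <<'E'
from cell import vision
from h import *
np.set_printoptions(precision=4,suppress=True)
t=vision.snapshot("top");s=vision.snapshot("side")
for thr in(160,190):
  for c,st in blobs(t["frame"],(262,240,410,290),thr): print("top",thr,c,st,plane(t,c,.078))
  for c,st in blobs(s["frame"],(255,200,315,295),thr): print("side",thr,c,st,plane(s,c,.078))
# panel outline at top: corner pixels
g=t["frame"][150:310,240:430].astype(int); 
for p in[(260,189),(407,188),(412,297),(261,298)]: print(p,plane(t,p,.06))
E
```

```text
top 160 [353.1823 264.0319] [345 247  18  34 565] [ 0.526  -0.0288  0.078 ]
top 160 [284.0198 264.5415] [280 251  10  28 253] [0.5225 0.1028 0.078 ]
top 160 [388.0041 263.037 ] [380 255  17  17 243] [ 0.5291 -0.0954  0.078 ]
top 160 [318.9744 264.4689] [311 256  17  17 273] [0.5239 0.0364 0.078 ]
side 160 [283.0531 208.314 ] [267 205  33   8 207] [0.5226 0.1056 0.078 ]
side 160 [282.9671 227.749 ] [273 222  21  13 243] [0.5239 0.0399 0.078 ]
side 160 [283.119  251.4885] [262 240  43  21 563] [ 0.5255 -0.0298  0.078 ]
side 160 [284.1429 276.1429] [272 269  26  16 308] [ 0.5282 -0.0924  0.078 ]
side 190 [282.6954 208.2517] [268 206  31   6 151] [0.522  0.1059 0.078 ]
side 190 [282.9196 227.8241] [274 223  20  11 199] [0.5238 0.0396 0.078 ]
side 190 [282.8831 251.5783] [262 241  42  19 479] [ 0.5252 -0.0301  0.078 ]
side 190 [284.1208 276.2943] [273 269  24  15 265] [ 0.5282 -0.0927  0.078 ]
(260, 189) [0.675  0.1563 0.06  ]
(407, 188) [ 0.6838 -0.1387  0.06  ]
(412, 297) [ 0.4661 -0.1446  0.06  ]
(261, 298) [0.4593 0.1461 0.06  ]
```

Row spacing (66 mm) and heights fit: panel yaw is about 0.033, the rocker pivot about (0.527, -0.028) and its press point about (0.550, -0.027). Moving above it with the fingers shut.

```bash
python3 -m pendant '[[[20,-18,0,0,0,0.03],[60,-53,0,0,0,0.08],[105,-92,0,0,0,0.15],[150,-132,0,0,0,0.2],[195,-172,5,0,0,0.25],[240,-212,10,0,0,0.28],[285,-252,15,0,0,0.28],[330,-291,20,0,0,0.28],[375,-331,25,0,0,0.28],[420,-371,30,0,0,0.28],[465,-410,35,0,0,0.28],[495,-437,40,0,0,0.28]]]' 0 20
python3 -m pendant '[[[22,-18,0,0,0,0],[22,-18,0,0,0,0],[22,-18,0,0,0,0]]]'
python3 - <<'E'
from cell import robot, vision
from h import *
from scipy.spatial.transform import Rotation as R
np.set_printoptions(precision=4,suppress=True)
s=robot.observe();print(s['time'],s['eef_pos'],s['orientation'],s['force'],s['width'])
d=vision.snapshot("wrist");cv2.imwrite("pics/w1.png",d["frame"][:,:,::-1])
T=np.eye(4);T[:3,:3]=R.from_euler('xyz',s['orientation']).as_matrix();T[:3,3]=s['eef_pos'];T=T@d["T_tool_cam"]
for c,st in blobs(d["frame"],(0,0,640,480),170,300): print(c,st,plane(d,c,.078,T))
E
```

```text
time: 1.7
eef_pos: [0.5375, -0.0472, 0.1826]
orientation: [-3.141, -0.001, 0.036]
force: [-0.0, -0.5, 0.0]
width: 0.005
grasp_force: 0.0
time: 2.08
eef_pos: [0.5573, -0.0325, 0.1822]
orientation: [3.141, 0.001, 0.032]
force: [0.0, -0.0, -0.2]
width: 0.004
grasp_force: 0.0
2.075 [ 0.5573 -0.0325  0.1822] [3.141  0.0011 0.032 ] [ 0.0018 -0.0236 -0.2251] 0.003866572730601523
[372.7851 118.6452] [    0     0   640   311 81671] [ 0.6374 -0.0699  0.078 ]
[91.7504 82.4389] [ 79  69  27  28 581] [0.6536 0.1111 0.078 ]
[ 64.5889 116.1741] [ 52 103  26  27 540] [0.6323 0.1312 0.078 ]
[125.2159 119.8007] [112 107  27  27 542] [0.6314 0.092  0.078 ]
[ 97.8907 151.839 ] [ 86 139  25  26 503] [0.6102 0.1121 0.078 ]
[213.0923 250.0325] [ 176  221   82   57 3510] [0.5438 0.0378 0.078 ]
[126.7914 262.4677] [  86  222   85   89 5364] [0.5324 0.1002 0.078 ]
[294.4769 257.0177] [ 266  233   64   45 2034] [ 0.5404 -0.0205  0.078 ]
[363.8477 253.8609] [353 233  33  44 834] [ 0.5443 -0.0703  0.078 ]
[394.8075 266.2215] [371 253  48  25 966] [ 0.5356 -0.0933  0.078 ]
[ 77.3095 367.1672] [  13  348  136   51 5025] [0.4449 0.1464 0.078 ]
[543.7972 372.2974] [ 479  348  133   51 6371] [ 0.4516 -0.2175  0.078 ]
```

View pics/w1.png

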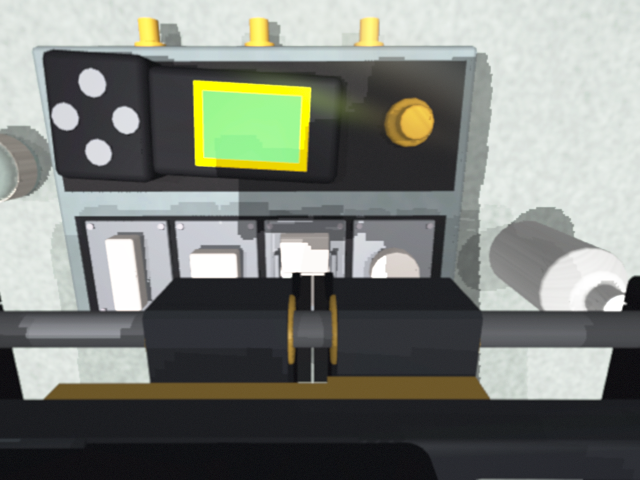

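The wrist view shows the raised rocker end at (305,240) just ahead of the shut fingertips, the round key at (395,265), and nothing below the tool except the rocker. Next I align and descend to just above it.

```bash
python3 - <<'E'
from cell import robot, vision
from h import *
from scipy.spatial.transform import Rotation as R
np.set_printoptions(precision=4,suppress=True)
s=robot.observe()
d=vision.snapshot("wrist")
T=np.eye(4);T[:3,:3]=R.from_euler('xyz',s['orientation']).as_matrix();T[:3,3]=s['eef_pos'];T=T@d["T_tool_cam"]
print(s['eef_pos'])
for p,z in[((280,236),.086),((328,236),.086),((395,252),.078),((371,266),.078),((419,266),.078),((107,238),.078),((141,236),.078)]: print(p,plane(d,p,z,T))
E
python3 -m pendant '[[[-4,-3,20,0,0,0],[-7,-5,45,0,0,0],[-7,-5,65,0,0,0],[-7,-5,75,0,0,0],[-7,-5,75,0,0,0]]]'
```

```text
[ 0.5572 -0.033   0.1823]
(280, 236) [ 0.5578 -0.011   0.086 ]
(328, 236) [ 0.5589 -0.044   0.086 ]
(395, 252) [ 0.5463 -0.093   0.078 ]
(371, 266) [ 0.5351 -0.0765  0.078 ]
(419, 266) [ 0.5362 -0.1113  0.078 ]
(107, 238) [0.5504 0.112  0.078 ]
(141, 236) [0.5526 0.0879 0.078 ]
time: 2.8
eef_pos: [0.5502, -0.0276, 0.1072]
orientation: [3.141, 0.001, 0.032]
force: [0.1, 0.1, 0.7]
width: 0.004
grasp_force: 0.0
```

Close-up agrees (rocker y ≈ -0.0275, end x ≈ 0.558). Pressing gradually.

```bash
python3 -m pendant '[[[0,0,12,0,0,0],[0,0,20,0,0,0],[0,0,25,0,0,0],[0,0,29,0,0,0],[0,0,32,0,0,0],[0,0,34,0,0,0],[0,0,35,0,0,0],[0,0,35,0,0,0]]]'
```

```text
time: 3.8
eef_pos: [0.5506, -0.0269, 0.0725]
orientation: [3.142, 0.0, 0.033]
force: [2.0, -0.9, 1.4]
width: 0.007
grasp_force: 0.9
```

```bash
python3 -m pendant '[[[0,0,1,0,0,0],[0,0,2,0,0,0],[0,0,2,0,0,0]]]'
```

```text
time: 4.18
eef_pos: [0.5507, -0.0268, 0.0722]
orientation: [3.141, 0.0, 0.033]
force: [-2.9, 0.6, 12.7]
width: 0.004
grasp_force: 6.5
```

```bash
python3 -m pendant '[[[0,0,-10,0,0,0],[0,0,-30,0,0,0],[0,0,-50,0,0,0],[-5,15,-50,0,0,0],[-15,40,-50,0,0,0],[-24,66,-50,0,0,0],[-24,66,-50,0,0,0],[-24,66,-50,0,0,0]]]'
python3 - <<'E'
from cell import robot, vision
import cv2,numpy as np
a=vision.snapshot("top")["frame"][225:305,250:420,::-1]; b=vision.snapshot("side")["frame"][190:310,230:340,::-1]
a=cv2.resize(a,(680,320),interpolation=2); b=cv2.resize(b,None,fx=2.2,fy=2.2,interpolation=2)
im=np.zeros((600,680,3),np.uint8); im[:320]=a; im[325:325+b.shape[0],:b.shape[1]]=b
cv2.imwrite("pics/c1.png",im)
E
```

```text
time: 5.18
eef_pos: [0.5285, -0.0934, 0.1201]
orientation: [-3.141, 0.001, 0.033]
force: [0.3, 0.4, 0.8]
width: 0.006
grasp_force: 0.0
```

View pics/c1.png

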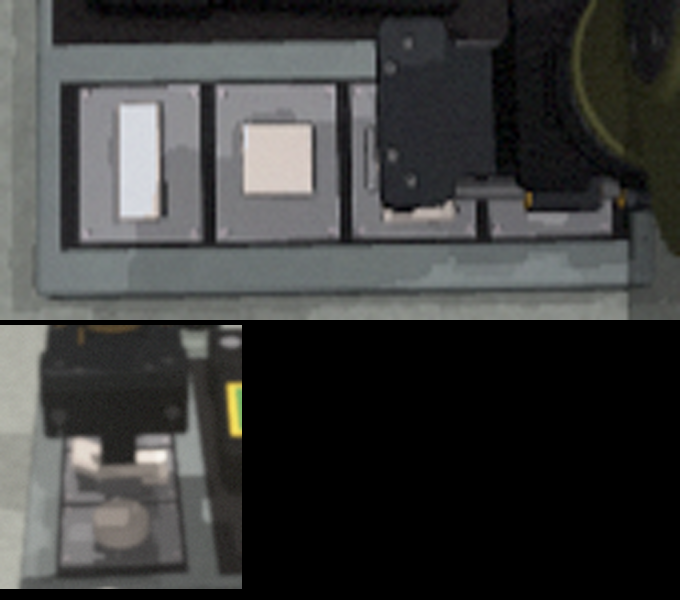

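The side crop (lower left) shows the rocker's -x half (85,455) now standing up and its +x half (152,457) level, so it is over. The fingers are above the round key, so I press that next.

```bash
python3 -m pendant '[[[0,0,15,0,0,0],[0,0,32,0,0,0],[0,0,40,0,0,0],[0,0,43,0,0,0],[0,0,46,0,0,0],[0,0,49,0,0,0],[0,0,51,0,0,0],[0,0,52,0,0,0],[0,0,52,0,0,0]]]'
```

```text
time: 6.4
eef_pos: [0.5291, -0.0936, 0.0703]
orientation: [3.141, -0.0, 0.033]
force: [-5.4, 1.8, 13.3]
width: 0.007
grasp_force: 6.6
```

Stop reached (13 N at z 0.0703). One firm extra millimetre, then over to the oblong key.

```bash
python3 -m pendant '[[[0,0,1,0,0,0],[0,0,1,0,0,0],[0,0,-15,0,0,0],[0,0,-35,0,0,0],[0,0,-52,0,0,0],[0,-30,-52,0,0,0],[0,-80,-52,0,0,0],[0,-130,-52,0,0,0],[0,-175,-52,0,0,0],[0,-197,-52,0,0,0],[0,-197,-52,0,0,0],[0,-197,-52,0,0,0]]]'
python3 - <<'E'
from cell import vision
import cv2,numpy as np
a=vision.snapshot("top")["frame"][225:305,250:420,::-1]; b=vision.snapshot("side")["frame"][190:310,230:340,::-1]
a=cv2.resize(a,(680,320),interpolation=2); b=cv2.resize(b,None,fx=2.2,fy=2.2,interpolation=2)
im=np.zeros((600,680,3),np.uint8); im[:320]=a; im[325:325+b.shape[0],:b.shape[1]]=b
cv2.imwrite("pics/c2.png",im)
E
```

```text
time: 7.9
eef_pos: [0.5228, 0.1016, 0.1206]
orientation: [3.141, -0.0, 0.031]
force: [0.3, 0.4, -0.1]
width: 0.004
grasp_force: 0.0
```

View pics/c2.png

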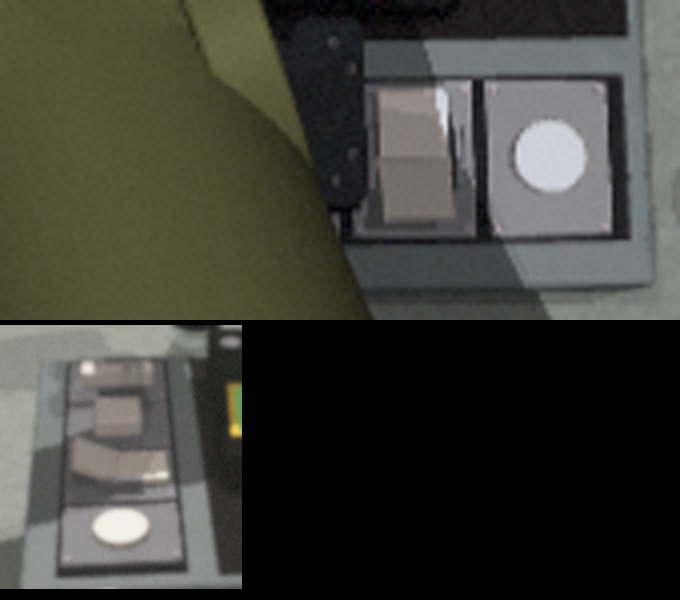

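The round key (120,527) is now low, the rocker (120,458) has its -x half up and +x half level, and the square key (118,415) is still up. Pressing the oblong key.

```bash
python3 -m pendant '[[[0,-1,15,0,0,0],[0,-1,32,0,0,0],[0,-1,40,0,0,0],[0,-1,43,0,0,0],[0,-1,46,0,0,0],[0,-1,49,0,0,0],[0,-1,51,0,0,0],[0,-1,53,0,0,0],[0,-1,53,0,0,0]]]'
```

```text
time: 9.12
eef_pos: [0.5226, 0.1043, 0.0701]
orientation: [3.14, -0.0, 0.033]
force: [-8.3, -2.6, 20.2]
width: 0.008
grasp_force: 10.1
```

Stop reached (20 N at z 0.070). Lifting and backing off clear of the panel for a last look.

```bash
python3 -m pendant '[[[0,0,-15,0,0,0],[0,0,-40,0,0,0],[0,0,-80,0,0,0],[0,0,-120,0,0,0],[0,40,-130,0,0,0],[0,90,-130,0,0,0],[0,150,-130,0,0,0],[0,210,-130,0,0,0],[0,270,-130,0,0,0],[0,330,-130,0,0,0],[0,380,-130,0,0,0],[0,380,-130,0,0,0]]]'
python3 - <<'E'
from cell import vision
from h import *
np.set_printoptions(precision=4,suppress=True)
t=vision.snapshot("top");s=vision.snapshot("side")
for c,st in blobs(s["frame"],(255,200,315,295),160): print("side",c,st,plane(s,c,.070))
for c,st in blobs(t["frame"],(262,240,410,290),160): print("top",c,st,plane(t,c,.070))
a=cv2.resize(t["frame"][170:310,200:480,::-1],(560,280),interpolation=2); b=cv2.resize(s["frame"][190:310,230:410,::-1],None,fx=2.6,fy=2.6,interpolation=2)
im=np.zeros((600,560,3),np.uint8); im[:280]=a; im[285:285+b.shape[0],:b.shape[1]]=b
cv2.imwrite("pics/c3.png",im)
E
```

```text
time: 10.62
eef_pos: [0.5337, -0.2817, 0.197]
orientation: [3.14, -0.0, 0.024]
force: [-0.2, 0.3, -0.4]
width: 0.007
grasp_force: 0.0
top [353.3077 262.7106] [345 247  18  33 546] [ 0.5295 -0.0298  0.07  ]
top [284.4043 265.2553] [280 251  10  29 282] [0.522  0.1025 0.07  ]
top [387.0295 263.2532] [379 255  17  17 237] [ 0.5296 -0.095   0.07  ]
top [318.9722 264.0278] [311 256  17  17 288] [0.5257 0.0363 0.07  ]
```

View pics/c3.png

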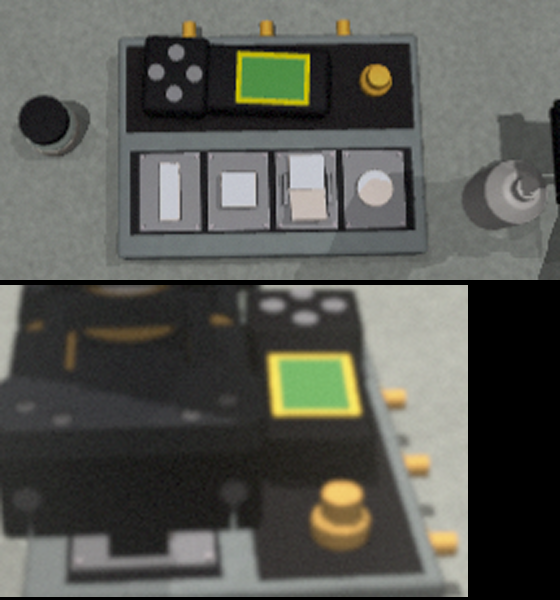

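The top view shows nothing loose has shifted and the rocker is over, but the gripper hides the side view. I'll move further off and check once more.

```bash
python3 -m pendant '[[[0,0,-20,0,0,0],[-40,40,-30,0,0,0],[-80,90,-30,0,0,0],[-120,150,-30,0,0,0],[-160,200,-30,0,0,0],[-200,240,-30,0,0,0],[-230,270,-30,0,0,0],[-230,270,-30,0,0,0],[-230,270,-30,0,0,0]]]'
python3 - <<'E'
from cell import vision
from h import *
np.set_printoptions(precision=4,suppress=True)
s=vision.snapshot("side")
for c,st in blobs(s["frame"],(255,200,315,295),150): print("side",c,st,plane(s,c,.070),plane(s,c,.078))
cv2.imwrite("pics/c4.png",cv2.resize(s["frame"][160:420,220:420,::-1],(460,598),interpolation=2))
E
```

```text
time: 11.85
eef_pos: [0.3159, -0.5519, 0.229]
orientation: [3.141, -0.002, 0.035]
force: [0.1, 0.3, -0.3]
width: 0.007
grasp_force: 0.0
side [282.2992 212.2541] [266 209  34   8 244] [0.521  0.1061 0.07  ] [0.5216 0.0916 0.078 ]
side [283.0037 227.8625] [272 222  23  13 269] [0.5234 0.053  0.07  ] [0.5239 0.0395 0.078 ]
side [283.6752 251.3044] [262 240  45  20 588] [ 0.5258 -0.0172  0.07  ] [ 0.5264 -0.0294  0.078 ]
side [284.4018 280.5655] [272 273  26  17 336] [ 0.5283 -0.092   0.07  ] [ 0.5288 -0.1027  0.078 ]
```

View pics/c4.png

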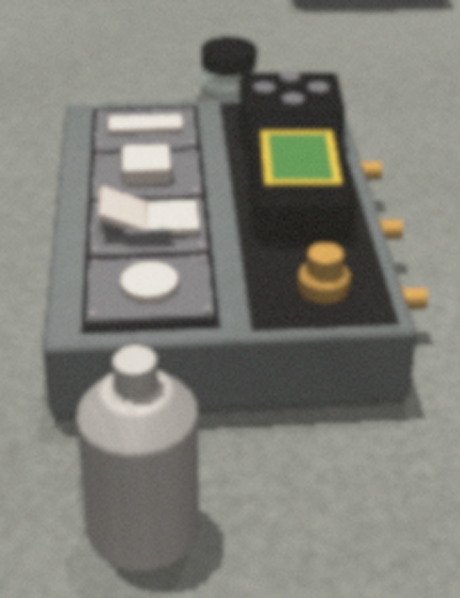

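The side view shows the oblong key (145,122) and round key (150,280) down, both fitting z = 0.070. The square key (147,160) is still up at 0.078, the rocker (150,213) is fully over, and nothing loose has moved.

```bash
python3 -c "
from cell import robot
print(robot.hand_in())"
```

```text
the job is handed in; nothing more can be done
None
```

The job is handed in: rocker fully over, then the round key, then the oblong key pressed fully down, with the square key still up and nothing loose moved, in about 12 s.

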